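# Close the spring-locked size guide of a packing jig on a gift box

## Robot

A 6-joint arm with a two-finger parallel gripper is mounted at the origin on the work surface. World frame = base frame: x ahead of the robot, y to its left, z up, the work surface at z = 0. Lengths are in m, angles in rad, forces in N, time in s.
With the tool pointing down it reaches from about 0.25 to 0.775 m from the base axis. Payload 4 kg.
Tool frame: the origin (TCP) lies midway between the tips of the shut fingers; the grasp point (between the pads) lies 19 mm behind it; z points along the fingers, y is the line along which they close (so a half turn about z gives the same grasp; the last joint's range is limited). The gripper opens to 94 mm and grips with 3 to 60 N. Pads are 16 mm wide; open, the fingers measure 119 mm over their backs; the gripper's body (75 mm by 177 mm) begins 78 mm behind the grasp point.
Start: joints at [1.016, 0.087, 1.371, -0, 1.684, -0.103], TCP at [0.24, 0.495, 0.206] pointing down, gripper open.
Joint ranges: [-3.1, 3.1], [-0.76, 2.03], [0.27, 2.55], [-1.08, 4.22], [0.17, 2.65], [-2.57, 2.57]. Speed limits (rad/s): [2.79, 2.79, 3.14, 3.14, 3.14, 3.14].

## Interface

Orientations are given as [roll, pitch, yaw] about the fixed x, y, z axes, in that order (R = Rz(yaw) Ry(pitch) Rx(roll)).
In Python, from bench import robot gives the robot as it stands. The module is installed in compiled form; this text tells all that it offers.
- The arm moves only by the tool arm_command, never from a script. Its argument "targets" is a list of rows, each a list of 4 numbers: the shift along the world's x, y, z as a fraction of full scale, then the turn about the world's z as a fraction of full scale. A call has 1 to 8 rows; each row is the pose to reach, as a shift and turn from the pose commanded when the call began; what a row does not reach only later rows make up. Full scale, the value 1, is 0.5 m for a shift and 120 degrees for a turn. A row lasts 1/12 s, in which the tool goes at most 41.7 mm and 7.16 degrees, less where a joint would pass 70% of its speed; a pose out of reach is approached as far as the arm can. A call with a number of a shift or a turn outside -1 to 1 is refused whole. A call with a gripper value outside its range is refused whole. "claw" is the closure, from 0 (fully open) to 1 (shut), set as the call begins (left out, the last holds). The fingers move at their own pace and stop on an object; the grip force is fixed at half the most. Time passes only in rows, so rows that repeat a pose let the fingers close. It gives the time, the measured TCP pose, the force, the opening and the grip force at its end, in the units of the state.
- robot.get_obs(): the state, without advancing time (a new reading comes with each control period).
- robot.snapshot(name): name is "scene" or "top"; returns the picture (400x640x3 uint8, red, green, blue); there is no depth.
- robot.camera_info(name): a dict with "vfov" (degrees; the focal length in pixels is half the picture's height over the tangent of half this angle, whatever the lens; pixels are square), "cx", "cy" (the principal point, pixels), "extrinsics" (4x4, takes a point from camera to world coordinates). Camera axes: x right, y up, looking along -z (the intrinsics and any distortion apply to the point x, -y, -z); pixel columns grow to the right and rows downward; lengths in m; the calibration is good to about 2 mm. A picture is of the moment at which its call begins. camera_info takes no time and is no camera call.
- robot.close_job(): hands the job in; it is judged then, once.
The state is a dict: "time": time; "joint_positions": joint angles; "qvel": joint speeds; "joint_torque": joint torques, N m; "tool_pos": TCP position; "ee_rot": TCP orientation; "wrist_force": force on the tool from outside, world axes, zero at the start; "wrist_torque": the same for the moment, N m; "width": finger opening in m; "finger_force": force on a finger pad.
Only numpy, scipy, OpenCV 4.12 (cv2) and the standard library are available. Lean on these libraries where they do the work, as an engineer would, in place of code of your own. Each camera call takes 0.05 s, during which the arm holds its last target. There are 200 camera calls.

## Task

On the blue packing jig, lift the orange spring knob of the size guide and slide the guide towards the fence until it comes up gently against its end stop, which squares the green gift box between guide and fence. Let go so that the knob drops all the way down and locks the guide there, and leave the other things on the bench where they are.

Things in the scene. Friction and masses are not known exactly. Their poses are not given: they have to be found in the camera images.
- jig: blue base plate 280 (x) x 440 (y) x 12 mm, fixed to the bench; origin at the centre of its underside. Its +y is the direction in which the guide slides to close, on two low aluminium rails at x = -105 mm. Across the +y end stands an aluminium fence, 235 mm along x, top 60 mm above the bench, its inner face clamped somewhere between y = 115 and 155 mm (not reported where)
- guide: size guide: grey shoe 40 x 52 mm, top at 44 mm, on the rails, with an aluminium pusher plate 190 mm long, top at 60 mm, front face 43.5 mm on the +y side of the origin. Slides only along jig y, friction 3 N. Origin at jig x = 0, bench level, at the y of the knob's axis: jig y -165 to -130 mm at the start, -44 to -1 mm when at the end stop (depends on the fence)
- bumper: black rubber bumper 16 x 12 mm on the nose of the shoe, which meets the end stop; origin at the middle of its front face, 30 mm on the +y side of the knob's axis. Ramming it (over 35 N) is to be avoided
- knob: orange square pull knob 26 x 26 x 36 mm on the shoe, faces along jig x and y, underside 48 and top 84 mm above the bench when down. Origin on its axis, 44 mm above the bench when down. Lifts up to 10 mm against a spring (4 to 8 N); its pin clears the strip when lifted 6 mm, and drops into the pocket only with the guide within 2.5 mm of the end stop
- knob_top (a point): centre of the orange knob's top face; axes as the jig's; 84 mm above the bench when down
- gift_box: dark green closed gift box with a pale label, 160 (x) x 110 (y) x 55 mm, about 0.35 kg, lying on the jig plate between guide and fence, somewhat askew; origin at the centre of its underside. Pushed along by the guide, it ends with 3 mm of play between guide and fence
- marker: black marker pen, 130 mm long, 16 mm thick, lying on the jig plate behind the fence; origin at mid-length on the underside
- tape_roll: roll of brown tape lying flat on the bench in front of the jig, 90 mm across, 48 mm high; origin at the centre of its underside
- scanner: grey and black hand scanner lying on the bench, 145 mm long, 32 mm high; origin on its underside
- small_carton: cardboard carton 120 x 90 x 70 mm on the bench; origin at the centre of its underside
- spray_bottle: white bottle with a blue cap, 60 mm across, 150 mm high; origin at the centre of its underside
- rail_mid (a point): point on the jig's rail line (jig x = -105, y = -50 mm, 20 mm above the bench). On this line, fixed to the fence: a red end stop block (top at 42 mm, its face 126.5 mm on the -y side of the fence's inner face); on the block's -y side a gap, the pocket for the knob's steel locking pin; then a steel strip 75 mm long, 8 mm high, that blocks the pin unless it is lifted

How it is judged:
On the way, in this order (a step that is already met when the one before it is completed fails the run):
1. the orange knob is lifted clear of its lock (6 mm or more) (z of knob in the frame of guide above 0.0498 m), for 0.1 s.
2. the guide stands at its end stop with the knob down and locked (y of guide in the frame of jig above -0.05 m and z of knob in the frame of guide below 0.0465 m), for 0.2 s.
At the end, for the whole second after the job is handed in: Guide locked at its end stop: y above -50 mm in the jig's frame and knob down to within 2.5 mm. Gift box flat on the plate (underside below 17 mm), between guide and fence (jig y above 50 mm, x -20 to 80 mm), square to 0.05 rad, at rest (all of step 2 and y of gift_box in the frame of jig above 0.05 m and x of gift_box in the frame of jig between -0.02 and 0.08 m and z of gift_box in the frame of jig below 0.017 m and angle between the y axis of gift_box and the y axis of jig, either way round below 0.05 rad and linear speed of gift_box below 0.02 m/s); the robot touches nothing.
It fails at once if the guide is rammed into its end stop (more than 35 N on the bumper) (contact force between bumper and anything else above 35 N).
It fails at once if a bystander is moved by more than 30 mm (distance of any of marker, tape_roll, scanner, small_carton, spray_bottle from where it was at the start of the episode above 0.03 m).
It also fails if it takes over 38 s, if anything falls off the work surface, if the arm or the gripper's body presses on something with over 40 N, if the wrist force passes 120 N, or if a joint passes its speed limit or range.

## Working session

There is one attempt and no reset: what is moved stays moved. The work goes in short steps, Python scripts to look and compute and a tool call to move; the robot and the scene stay as the last step left them, time stands still between calls to the robot, and variables do not carry over. Pictures are saved under pics/ and viewed, at most 10 in all, crops included, and the job is handed in when it is done.

Besides the shell and the picture viewer there is one more tool, called as name(argument=value, ...), one argument or row to a line, values as JSON. arm_command: Moves the arm, as the interface text tells. Shift numbers are shares of 0.5 m and turn numbers shares of 120 degrees, none past 1 either way. Its arguments: {"type":"object","properties":{"targets":{"type":"array"},"claw":{"type":"number"}},"required":["targets"]}

```bash
mkdir -p pics
python3 - <<'E'
from bench import robot
import cv2
for n in("scene","top"):
    im=robot.snapshot(n); cv2.imwrite(f"pics/{n}0.png",im[:,:,::-1]); i=robot.camera_info(n); print(n,i)
o=robot.get_obs();print(o["time"],o["tool_pos"],o["ee_rot"],o["width"])
E
```

```text
scene {'vfov': 49.58872155656742, 'cx': 319.75659894757024, 'cy': 203.0722239589914, 'extrinsics': array([[ 0.35868715, -0.78146502,  0.51054476,  1.11992045],
       [ 0.93345466,  0.29885507, -0.19836343, -0.23542005],
       [ 0.00243519,  0.5477208 ,  0.83665764,  1.02900686],
       [ 0.        ,  0.        ,  0.        ,  1.        ]])}
top {'vfov': 45.1097928402217, 'cx': 322.3677083153042, 'cy': 201.13608571275716, 'extrinsics': array([[ 0.00980729,  0.98523367, -0.17093402,  0.33256509],
       [-0.99994542,  0.01027875,  0.00187334, -0.0100809 ],
       [ 0.00360267,  0.17090632,  0.9852807 ,  1.27241761],
       [ 0.        ,  0.        ,  0.        ,  1.        ]])}
0.1 [0.2398786  0.49439226 0.20440379] [-3.13959648e+00 -1.86210694e-04  2.68976894e+00] 0.09401640046659579
```

View pics/top0.png

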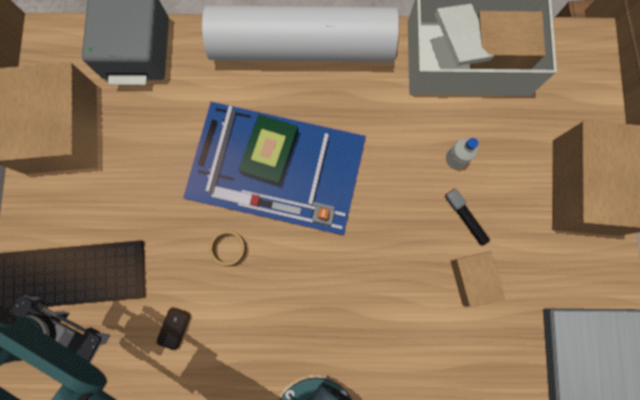

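View pics/scene0.png

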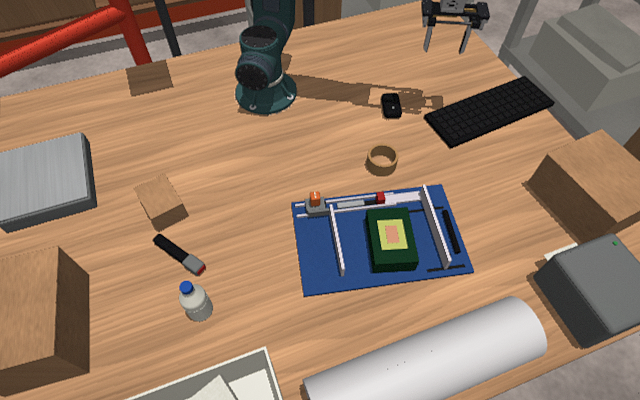

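The top view shows the blue jig with corners near (210,102), (365,135), (345,234) and (184,198). The fence is on the left, the orange knob at (323,214) and the red stop at (256,201). In the scene view the knob is at (315,198) and the red stop at (380,198).

```bash
cat > h.py <<'E'
import cv2,numpy as np
from bench import robot
def ray(n,u,v):
    i=robot.camera_info(n);f=200/np.tan(np.radians(i["vfov"]/2));E=i["extrinsics"]
    d=E[:3,:3]@np.array([(u-i["cx"])/f,-(v-i["cy"])/f,-1]);return E[:3,3],d
def plane(n,u,v,z):
    c,d=ray(n,u,v);return c+d*(z-c[2])/d[2]
def tri(a,b):
    A=[];r=[]
    for c,d in(a,b):
        d=d/np.linalg.norm(d);P=np.eye(3)-np.outer(d,d);A.append(P);r.append(P@c)
    p=np.linalg.lstsq(np.vstack(A),np.hstack(r),rcond=None)[0]
    return p,[np.linalg.norm(P@p-q) for P,q in zip(A,r)]
def big(m):
    c,_=cv2.findContours(m.astype(np.uint8),cv2.RETR_EXTERNAL,cv2.CHAIN_APPROX_NONE)
    return max(c,key=cv2.contourArea)
def mask(im,lo,hi): return cv2.inRange(cv2.cvtColor(im,cv2.COLOR_RGB2HSV),np.array(lo),np.array(hi))
E
python3 - <<'E'
from h import *
np.set_printoptions(precision=4,suppress=True)
cen={}
for n in("scene","top"):
    im=cv2.imread(f"pics/{n}0.png")[:,:,::-1].copy()
    sub=np.zeros(im.shape[:2],np.uint8); 
    if n=="top": sub[90:245,175:375]=1
    else: sub[175:305,285:480]=1
    b=mask(im,(105,120,50),(125,255,255))*sub
    h=cv2.convexHull(np.vstack([c for c in cv2.findContours(b,0,1)[0] if cv2.contourArea(c)>20]))
    q=cv2.approxPolyDP(h,8,True)[:,0]; W=np.array([plane(n,*p,0.012) for p in q])
    print(n,q.tolist(),W[:,:2].tolist() if 0 else W[:,:2], "sides",np.linalg.norm(W-np.roll(W,-1,0),axis=1),"centre",W.mean(0))
    print(" minrect",cv2.minAreaRect(np.array([plane(n,*p,0.012)[:2] for p in h[:,0]],np.float32)))
    for k,lo,hi in(("knob",(7,150,120),(16,255,255)),("red",(0,150,80),(5,255,255))):
        m=mask(im,lo,hi)*sub
        c=big(m); M=cv2.moments(c); print(k,cv2.boundingRect(c),cv2.contourArea(c)); u=(M["m10"]/M["m00"],M["m01"]/M["m00"]);cen[n,k]=u
        print(u,plane(n,*u,.075 if k=="knob" else .042))
for k in("knob","red"): print(k,tri(ray("scene",*cen["scene",k]),ray("top",*cen["top",k])))
a=cv2.imread("pics/top0.png")[90:245,175:375];b=cv2.imread("pics/scene0.png")[180:300,285:480]
a=cv2.resize(a,(780,600),interpolation=cv2.INTER_CUBIC)
cv2.imwrite("pics/tc.png",a);cv2.imwrite("pics/sc.png",cv2.resize(b,(780,480),interpolation=cv2.INTER_CUBIC))
E
```

```text
scene [[473, 271], [304, 295], [292, 203], [441, 185]] [[ 0.832   0.2963]
 [ 0.7382 -0.1277]
 [ 0.4713 -0.067 ]
 [ 0.5662  0.3552]] sides [0.4342 0.2738 0.4328 0.2722] centre [0.6519 0.1142 0.012 ]
 minrect ((0.6522111296653748, 0.1135602742433548), (0.43601536750793457, 0.2790440320968628), 77.43411254882812)
knob (310, 191, 10, 10) 43.5
(314.5095785440613, 195.61685823754786) [ 0.5106 -0.0138  0.075 ]
red (377, 192, 8, 9) 42.0
(380.48412698412693, 196.1706349206349) [0.5562 0.163  0.042 ]
top [[343, 232], [230, 207], [204, 134], [211, 103], [364, 137]] [[ 0.4695 -0.0675]
 [ 0.5329  0.2321]
 [ 0.7332  0.3113]
 [ 0.8221  0.2966]
 [ 0.7295 -0.124 ]] sides [0.3062 0.2154 0.0901 0.4307 0.2661] centre [0.6574 0.1297 0.012 ]
 minrect ((0.644579291343689, 0.1150420606136322), (0.4318508803844452, 0.2729381024837494), 77.58098602294922)
knob (319, 208, 10, 11) 30.5
(323.57377049180326, 213.62841530054644) [ 0.5085 -0.0157  0.075 ]
red (252, 196, 6, 9) 30.5
(254.50273224043715, 200.17486338797812) [0.5467 0.1636 0.042 ]
knob (array([ 0.5091, -0.0145,  0.0732]), [np.float64(0.0012297164099243977), np.float64(0.0012297164099244135)])
red (array([0.5492, 0.1664, 0.0303]), [np.float64(0.0012755572291473106), np.float64(0.0012755572291472225)])
```

View pics/tc.png

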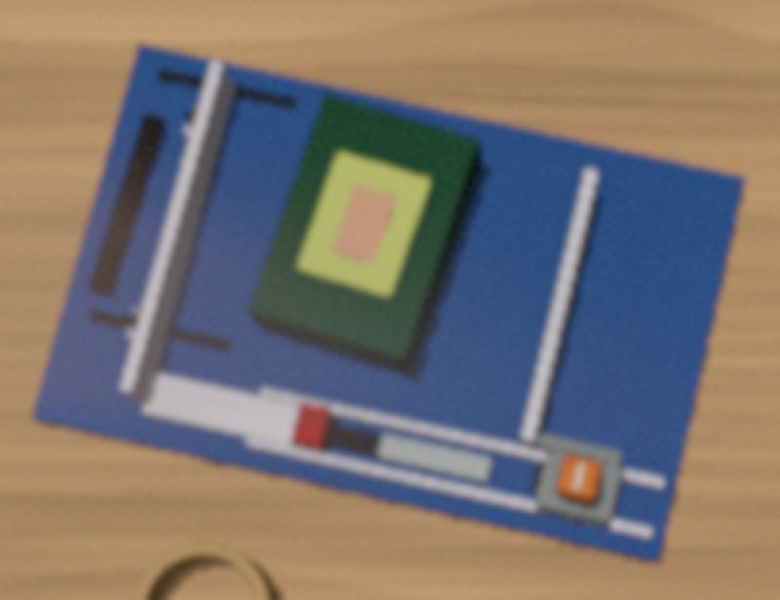

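View pics/sc.png

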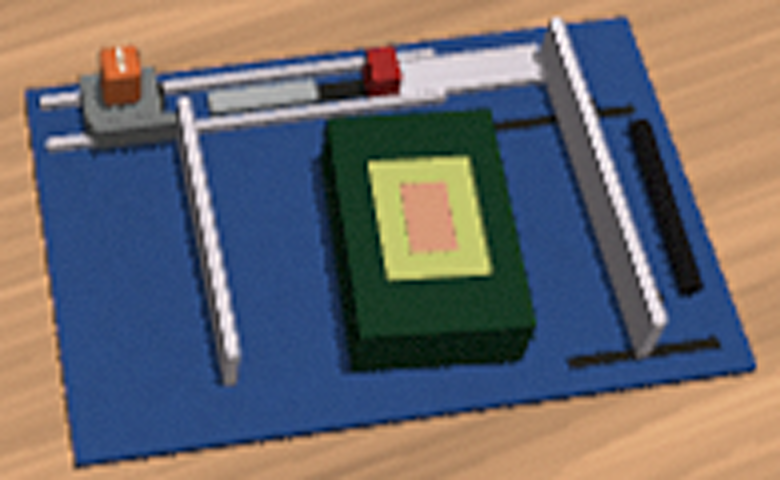

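The crops show the knob at about (580,475) in the top one, the strip from 378 to 490, and the red stop's face at column 328. The path along the rail is clear. I'll grip the knob across jig x so the fingers stay clear of the pusher plate and box.

arm_command(
  targets=[
    [0.54, -1, -0.04, -0.64],
    [0.54, -1, -0.04, -0.64],
    [0.54, -1, -0.04, -0.64],
    [0.54, -1, -0.04, -0.64],
    [0.54, -1, -0.04, -0.64],
    [0.54, -1, -0.04, -0.64],
    [0.54, -1, -0.04, -0.64],
    [0.54, -1, -0.04, -0.64],
  ],
  claw=0,
)

```text
time: 0.77
tool_pos: [0.3986, 0.1998, 0.1934]
ee_rot: [-3.141, 0.0, 1.684]
wrist_force: [-0.1, 0.0, -0.0]
width: 0.094
finger_force: 0.0
```

Run:
```python
from h import *
np.set_printoptions(precision=4,suppress=True)
t=lambda x,y:(175+x*200/780-.4,90+y*155/600-.4)
s=lambda x,y:(285+x/4-.4,180+y/4-.4)
def pr(l,n,p,z): print(l,n,plane(n,*p,z)[:2])
def edge(l,a,b): d=b-a;print(l,np.degrees(np.arctan2(d[1],d[0])),np.linalg.norm(d[:2]))
P=lambda n,p,z:plane(n,*p,z)
T=[P("top",t(*p),.012) for p in((140,47),(743,180),(660,562),(35,418))]
S=[P("scene",s(*p),.012) for p in((755,367),(77,465),(27,90),(632,17))]
for n,q in(("top",T),("scene",S)):
    print(n,np.mean(q,0)); [edge("side",q[i],q[(i+1)%4]) for i in range(4)]
a,b=P("top",t(228,66),.06),P("top",t(140,392),.06);edge("fence top",a,b);print(a,b)
a,b=P("scene",s(549,20),.06),P("scene",s(646,325),.06);edge("fence sc",a,b);print(a,b)
a,b=P("top",t(300,404),.042),P("top",t(328,409),.042);c=P("top",t(323,448),.042);print("red top",a,b,c)
print("red sc face",P("scene",s(365,52),.042))
print("knob tops",P("top",t(582,477),.084),P("scene",s(122,54),.084))
```

```text
top [0.6442 0.1145 0.012 ]
side -102.4203355058454 0.4354090105120905
side 168.00708191444906 0.2759051222845663
side 77.45804870899141 0.43651454043338506
side -12.221625442622091 0.27497255578687757
scene [0.6513 0.1154 0.012 ]
side -102.32507202579968 0.4354086109836312
side 167.361695519491 0.2791926424300438
side 77.33243631526848 0.440048577479574
side -13.600730083503873 0.27662660819075713
fence top 167.98620194447847 0.23241050902936258
[0.7939 0.2262 0.06  ] [0.5666 0.2746 0.06  ]
fence sc -13.634315000382127 0.23271133983451744
[0.5723 0.2787 0.06  ] [0.7984 0.2239 0.06  ]
red top [0.563  0.1719 0.042 ] [0.5598 0.1531 0.042 ] [0.5332 0.1556 0.042 ]
red sc face [0.5408 0.1561 0.042 ]
knob tops [ 0.5092 -0.0163  0.084 ] [ 0.5094 -0.0116  0.084 ]
```

arm_command(
  targets=[
    [0.221, -0.429, -0.12, -0.158],
    [0.221, -0.429, -0.12, -0.158],
    [0.221, -0.429, -0.12, -0.158],
    [0.221, -0.429, -0.12, -0.158],
    [0.221, -0.429, -0.12, -0.158],
    [0.221, -0.429, -0.12, -0.158],
    [0.221, -0.429, -0.12, -0.158],
    [0.221, -0.429, -0.12, -0.158],
  ],
)

```text
time: 1.43
tool_pos: [0.5083, -0.0143, 0.132]
ee_rot: [-3.138, -0.0, 1.355]
wrist_force: [0.8, 0.7, 0.6]
width: 0.094
finger_force: 0.0
```

Run:
```python
from h import *
im=robot.snapshot("scene")[:,:,::-1]
cv2.imwrite("pics/s1.png",cv2.resize(im[90:250,220:420],(800,600),interpolation=cv2.INTER_CUBIC))
```

```text
(no output)
```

View pics/s1.png

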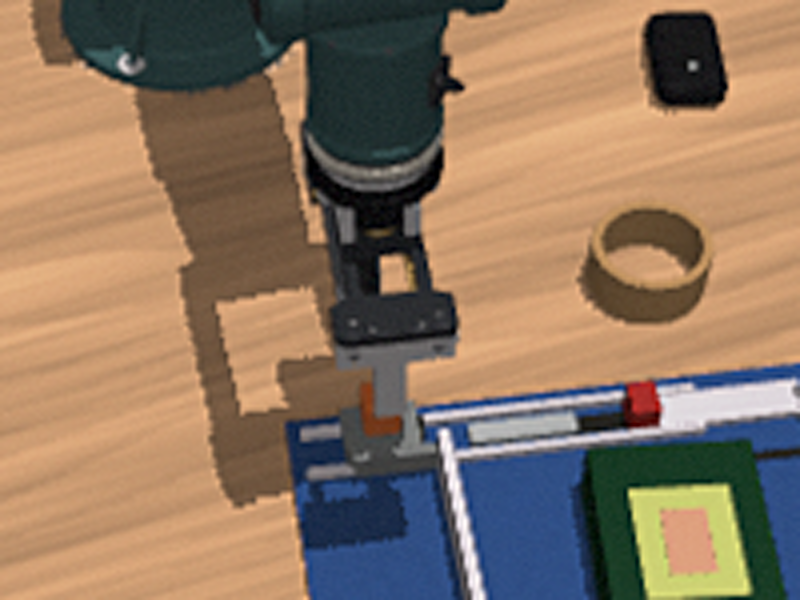

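The tool hangs over the knob with one finger on either side. The near finger is at about (400,430), and the pusher at column 450 is clear. Descending next.

arm_command(
  targets=[
    [0.001, 0, -0.04, 0],
    [0.001, 0, -0.08, 0],
    [0.001, 0, -0.12, 0],
    [0.001, 0, -0.14, 0],
    [0.001, 0, -0.16, 0],
    [0.001, 0, -0.16, 0],
  ],
)

```text
time: 1.98
tool_pos: [0.508, -0.0115, 0.0522]
ee_rot: [-3.139, 0.0, 1.361]
wrist_force: [-0.2, -0.1, -0.8]
width: 0.094
finger_force: 0.0
```

arm_command(
  targets=[
    [0, 0, 0, 0],
    [0, 0, 0, 0],
    [0, 0, 0, 0],
    [0, 0, 0, 0],
    [0, 0, 0, 0],
    [0, 0, 0, 0],
    [0, 0, 0, 0],
    [0, 0, 0, 0],
  ],
  claw=1,
)

```text
time: 2.65
tool_pos: [0.5095, -0.0129, 0.0539]
ee_rot: [3.141, -0.0, 1.359]
wrist_force: [0.3, 0.4, 0.0]
width: 0.0442
finger_force: 0.0
```

arm_command(
  targets=[
    [0, 0, 0, 0],
    [0, 0, 0, 0],
    [0, 0, 0, 0],
    [0, 0, 0, 0],
    [0, 0, 0, 0],
    [0, 0, 0, 0],
    [0, 0, 0, 0],
  ],
)

```text
time: 3.23
tool_pos: [0.5107, -0.0131, 0.0538]
ee_rot: [3.139, -0.0, 1.359]
wrist_force: [5.8, -0.6, -4.0]
width: 0.026
finger_force: 30.0
```

Gripped at 26 mm, as it should be. Lifting about 8 mm.

arm_command(
  targets=[
    [0, 0, 0.004, 0],
    [0, 0, 0.008, 0],
    [0, 0, 0.012, 0],
    [0, 0, 0.016, 0],
    [0, 0, 0.016, 0],
    [0, 0, 0.016, 0],
  ],
)

```text
time: 3.73
tool_pos: [0.5107, -0.0131, 0.0611]
ee_rot: [3.139, -0.0, 1.359]
wrist_force: [7.0, -1.4, -6.7]
width: 0.0258
finger_force: 30.0
```

arm_command(
  targets=[
    [0.0026, 0.012, 0.001, 0],
    [0.0054, 0.0244, 0.001, 0],
    [0.0081, 0.0366, 0.001, 0],
    [0.0108, 0.0488, 0.001, 0],
    [0.0135, 0.061, 0.001, 0],
    [0.0162, 0.0732, 0.001, 0],
    [0.0189, 0.0854, 0.001, 0],
    [0.0216, 0.0976, 0.001, 0],
  ],
)

```text
time: 4.4
tool_pos: [0.5212, 0.0343, 0.0612]
ee_rot: [3.139, 0.003, 1.358]
wrist_force: [7.2, -4.3, -7.7]
width: 0.0259
finger_force: 30.0
```

Run:
```python
from h import *
im=robot.snapshot("scene")[:,:,::-1]
cv2.imwrite("pics/s2.png",cv2.resize(im[140:290,270:470],(800,600),interpolation=cv2.INTER_CUBIC))
o=robot.get_obs();print(o["time"],o["tool_pos"],o["wrist_force"],o["width"])
```

```text
4.45 [0.52145396 0.03560668 0.06122961] [ 6.12402731 -3.25010073 -7.48352427] 0.025587431288192457
```

View pics/s2.png

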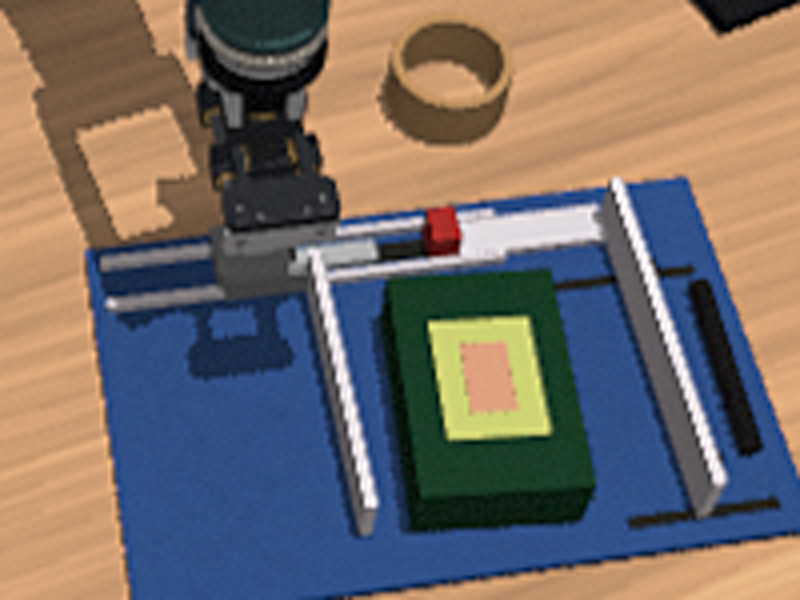

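The guide moves along with the gripper: the pusher is now at about (340,390), level with the box's near edge, and y drag is about 3 N. Continuing.

arm_command(
  targets=[
    [0.0022, 0.0098, 0, 0],
    [0.0043, 0.0195, 0, 0],
    [0.0065, 0.0293, 0, 0],
    [0.0087, 0.039, 0, 0],
    [0.0108, 0.0488, 0, 0],
    [0.013, 0.0586, 0, 0],
    [0.0151, 0.0683, 0, 0],
    [0.0173, 0.078, 0, 0],
  ],
)

```text
time: 5.12
tool_pos: [0.5296, 0.0723, 0.061]
ee_rot: [3.14, 0.005, 1.358]
wrist_force: [5.8, -6.2, -7.7]
width: 0.0258
finger_force: 30.0
```

arm_command(
  targets=[
    [0.0017, 0.0078, 0, 0],
    [0.0035, 0.0156, 0, 0],
    [0.0052, 0.0234, 0, 0],
    [0.0069, 0.0312, 0, 0],
    [0.0087, 0.039, 0, 0],
    [0.0104, 0.0468, 0, 0],
    [0.0121, 0.0546, 0, 0],
    [0.0132, 0.06, 0, 0],
  ],
)

```text
time: 5.78
tool_pos: [0.5362, 0.1022, 0.0608]
ee_rot: [3.14, 0.005, 1.358]
wrist_force: [5.4, -5.9, -7.1]
width: 0.0258
finger_force: 30.0
```

Run:
```python
from h import *
im=robot.snapshot("scene")[:,:,::-1]
cv2.imwrite("pics/s3.png",cv2.resize(im[140:290,270:470],(800,600),interpolation=cv2.INTER_CUBIC))
o=robot.get_obs();print(o["time"],o["tool_pos"],o["wrist_force"],o["width"])
```

```text
5.8333 [0.53631135 0.10269491 0.06082004] [ 6.14488562 -5.76452771 -6.98994159] 0.025756899829577674
```

View pics/s3.png

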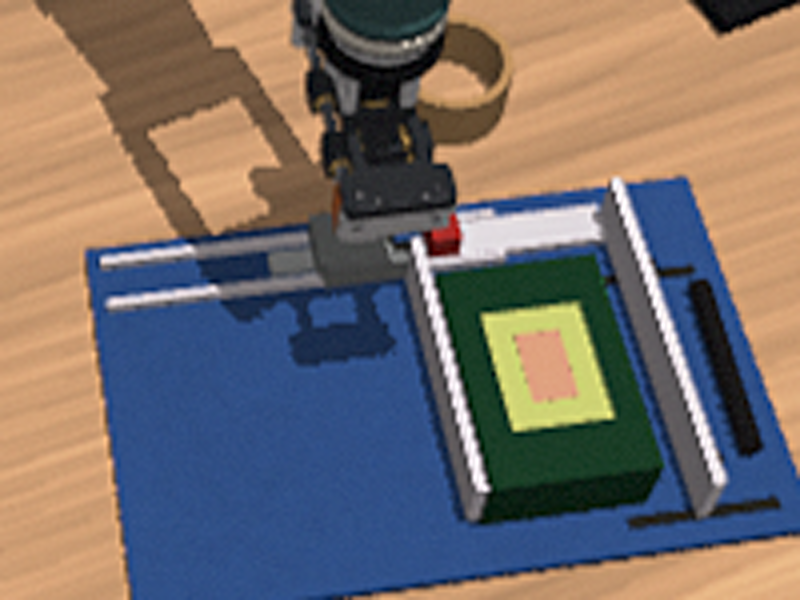

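The box is pushed against the pusher and nearly square. The gap from bumper to red block, around (415,240), is about 20 mm. Now slower.

arm_command(
  targets=[
    [0.0009, 0.0039, 0, 0],
    [0.0017, 0.0078, 0, 0],
    [0.0026, 0.0117, 0, 0],
    [0.0035, 0.0156, 0, 0],
    [0.0043, 0.0195, 0, 0],
    [0.0052, 0.0234, 0, 0],
    [0.0056, 0.0254, 0, 0],
  ],
)

```text
time: 6.42
tool_pos: [0.539, 0.1147, 0.0608]
ee_rot: [3.14, 0.006, 1.358]
wrist_force: [5.9, -7.2, -7.8]
width: 0.0255
finger_force: 30.0
```

arm_command(
  targets=[
    [0.0004, 0.002, 0, 0],
    [0.0009, 0.0039, 0, 0],
    [0.0013, 0.0059, 0, 0],
  ],
)

```text
time: 6.67
tool_pos: [0.5396, 0.1174, 0.0607]
ee_rot: [3.14, 0.006, 1.358]
wrist_force: [6.1, -7.2, -8.5]
width: 0.0257
finger_force: 30.0
```

arm_command(
  targets=[
    [0.0004, 0.002, 0, 0],
    [0.0009, 0.0039, 0, 0],
  ],
)

```text
time: 6.83
tool_pos: [0.54, 0.1194, 0.0607]
ee_rot: [3.14, 0.006, 1.358]
wrist_force: [5.8, -7.2, -7.9]
width: 0.0261
finger_force: 30.0
```

arm_command(
  targets=[
    [0.0004, 0.002, 0, 0],
    [0.0009, 0.0039, 0, 0],
  ],
)

```text
time: 7.0
tool_pos: [0.5404, 0.1213, 0.0607]
ee_rot: [3.14, 0.006, 1.358]
wrist_force: [5.5, -6.9, -8.2]
width: 0.026
finger_force: 30.0
```

arm_command(
  targets=[
    [0.0004, 0.002, 0, 0],
    [0.0004, 0.002, 0, 0],
  ],
)

```text
time: 7.17
tool_pos: [0.5407, 0.1225, 0.0607]
ee_rot: [3.14, 0.006, 1.358]
wrist_force: [5.9, -6.3, -6.9]
width: 0.0256
finger_force: 30.0
```

arm_command(
  targets=[
    [0.0004, 0.002, 0, 0],
    [0.0004, 0.002, 0, 0],
  ],
)

```text
time: 7.33
tool_pos: [0.5409, 0.1235, 0.0607]
ee_rot: [3.14, 0.006, 1.358]
wrist_force: [6.4, -5.8, -7.7]
width: 0.0256
finger_force: 30.0
```

arm_command(
  targets=[
    [0.0004, 0.002, 0, 0],
    [0.0004, 0.002, 0, 0],
  ],
)

```text
time: 7.5
tool_pos: [0.5411, 0.1245, 0.0607]
ee_rot: [3.14, 0.006, 1.358]
wrist_force: [5.6, -6.7, -7.4]
width: 0.0258
finger_force: 30.0
```

arm_command(
  targets=[
    [0.0004, 0.002, 0, 0],
    [0.0004, 0.002, 0, 0],
  ],
)

```text
time: 7.67
tool_pos: [0.5414, 0.1254, 0.0607]
ee_rot: [3.14, 0.006, 1.358]
wrist_force: [5.8, -6.2, -7.0]
width: 0.0256
finger_force: 30.0
```

arm_command(
  targets=[
    [0.0004, 0.002, 0, 0],
    [0.0004, 0.002, 0, 0],
  ],
)

```text
time: 7.83
tool_pos: [0.5415, 0.1264, 0.0607]
ee_rot: [3.14, 0.006, 1.358]
wrist_force: [5.7, -5.5, -7.5]
width: 0.0257
finger_force: 30.0
```

arm_command(
  targets=[
    [0.0004, 0.002, 0, 0],
    [0.0004, 0.002, 0, 0],
  ],
)

```text
time: 8.0
tool_pos: [0.5418, 0.1274, 0.0607]
ee_rot: [3.14, 0.006, 1.358]
wrist_force: [6.4, -7.0, -7.2]
width: 0.0257
finger_force: 30.0
```

arm_command(
  targets=[
    [0.0004, 0.002, 0, 0],
    [0.0004, 0.002, 0, 0],
  ],
)

```text
time: 8.17
tool_pos: [0.5419, 0.1279, 0.0606]
ee_rot: [3.14, 0.007, 1.358]
wrist_force: [5.9, -7.6, -7.8]
width: 0.026
finger_force: 30.0
```

Run:
```python
from h import *
a=robot.snapshot("scene")[:,:,::-1][165:235,330:450];b=robot.snapshot("top")[:,:,::-1][160:240,190:330]
cv2.imwrite("pics/s4.png",np.vstack([cv2.resize(a,(514,300),interpolation=cv2.INTER_CUBIC),cv2.resize(b,(514,294),interpolation=cv2.INTER_CUBIC)]))
```

```text
(no output)
```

View pics/s4.png

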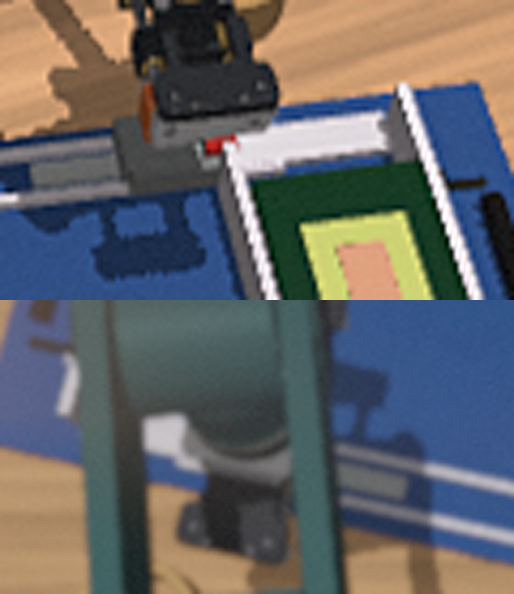

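Bumper and red block look to be touching at about (205,145) in the upper half. The last step moved only 0.5 mm, so I'll probe 0.5 mm further.

arm_command(
  targets=[
    [0.0002, 0.001, 0, 0],
    [0.0002, 0.001, 0, 0],
  ],
)

```text
time: 8.43
tool_pos: [0.5419, 0.1279, 0.0606]
ee_rot: [3.14, 0.008, 1.357]
wrist_force: [4.8, -8.7, -7.8]
width: 0.0256
finger_force: 30.0
```

arm_command(
  targets=[
    [0.0002, 0.001, 0, 0],
    [0.0002, 0.001, 0, 0],
  ],
)

```text
time: 8.6
tool_pos: [0.5419, 0.128, 0.0605]
ee_rot: [3.14, 0.008, 1.357]
wrist_force: [5.5, -10.0, -7.2]
width: 0.0259
finger_force: 30.0
```

The TCP has stopped moving while the force rises gently, so the guide is at the end stop. I'll lower the knob part way, then release.

arm_command(
  targets=[
    [0, 0, -0.003, 0],
    [0, 0, -0.007, 0],
    [0, 0, -0.011, 0],
    [0, 0, -0.013, 0],
    [0, 0, -0.013, 0],
  ],
)

```text
time: 9.02
tool_pos: [0.5419, 0.1281, 0.0544]
ee_rot: [3.14, 0.008, 1.357]
wrist_force: [5.5, -9.8, -4.8]
width: 0.0259
finger_force: 30.0
```

arm_command(
  targets=[
    [0, 0, 0, 0],
    [0, 0, 0, 0],
    [0, 0, 0, 0],
    [0, 0, 0, 0],
    [0, 0, 0, 0],
    [0, 0, 0, 0],
    [0, 0, 0, 0],
    [0, 0, 0, 0],
  ],
  claw=0,
)

```text
time: 9.68
tool_pos: [0.5414, 0.1327, 0.0558]
ee_rot: [3.142, -0.0, 1.359]
wrist_force: [0.4, -0.0, 0.1]
width: 0.0756
finger_force: 0.0
```

arm_command(
  targets=[
    [0, 0, 0, 0],
    [0, 0, 0, 0],
    [0, 0, 0, 0],
    [0, 0, 0, 0],
    [0, 0, 0.02, 0],
    [0, 0, 0.06, 0],
    [0, 0, 0.12, 0],
    [0, 0, 0.18, 0],
  ],
)

```text
time: 10.35
tool_pos: [0.5407, 0.1325, 0.1465]
ee_rot: [-3.14, 0.001, 1.359]
wrist_force: [0.7, 0.3, -0.2]
width: 0.0941
finger_force: 0.0
```

arm_command(
  targets=[
    [0, 0, 0.1, 0],
    [0, 0, 0.18, 0],
    [-0.05, -0.08, 0.18, 0],
    [-0.1, -0.16, 0.18, 0],
    [-0.15, -0.24, 0.18, 0],
    [-0.2, -0.3, 0.18, 0],
    [-0.24, -0.36, 0.18, 0],
    [-0.24, -0.4, 0.18, 0],
  ],
)

```text
time: 11.02
tool_pos: [0.4187, -0.0689, 0.2375]
ee_rot: [3.14, 0.001, 1.358]
wrist_force: [1.3, -0.3, -0.6]
width: 0.094
finger_force: 0.0
```

Run:
```python
from h import *
a=robot.snapshot("scene")[:,:,::-1][140:290,270:470];b=robot.snapshot("top")[:,:,::-1]
cv2.imwrite("pics/s5.png",cv2.resize(a,(800,600),interpolation=cv2.INTER_CUBIC))
cv2.imwrite("pics/t5.png",cv2.resize(b[90:245,175:375],(780,600),interpolation=cv2.INTER_CUBIC))
```

```text
(no output)
```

View pics/s5.png

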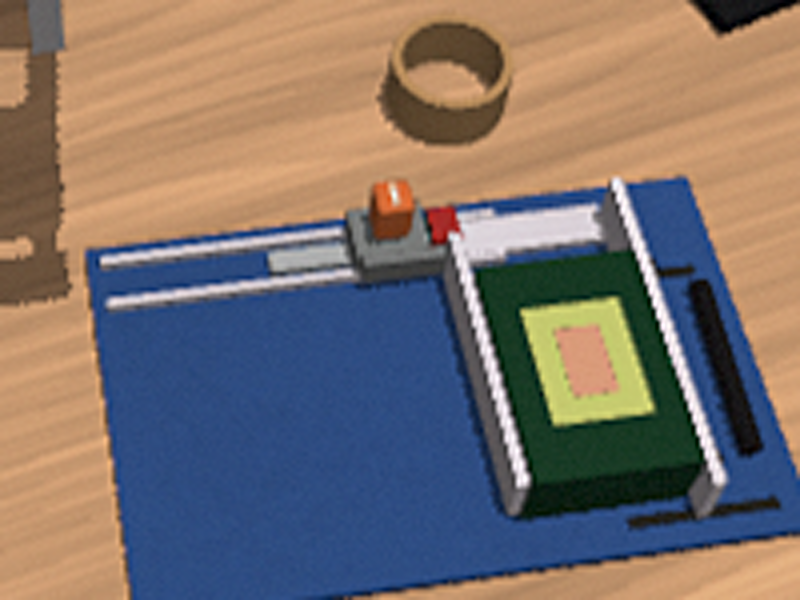

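The guide sits against the red stop, the box is square between the plates, and the knob is at (392,210). Next I'll check the knob's height by triangulation against its starting value of 73.2 mm.

Run:
```python
from h import *
c={}
for n,(y0,y1,x0,x1) in(("scene",(175,305,285,480)),("top",(90,245,175,375))):
    im=robot.snapshot(n);s=np.zeros(im.shape[:2],np.uint8);s[y0:y1,x0:x1]=1
    k=big(mask(im,(7,150,120),(16,255,255))*s);M=cv2.moments(k);c[n]=(M["m10"]/M["m00"],M["m01"]/M["m00"]);print(n,c[n],cv2.boundingRect(k),cv2.contourArea(k))
print(tri(ray("scene",*c["scene"]),ray("top",*c["top"])))
```

```text
scene (367.5887445887446, 189.25541125541125) (363, 185, 11, 9) 38.5
top (270.02941176470586, 201.50980392156862) (267, 197, 6, 9) 17.0
(array([0.53983131, 0.12379591, 0.07254468]), [np.float64(0.004088847170137246), np.float64(0.004088847170137614)])
```

View pics/t5.png

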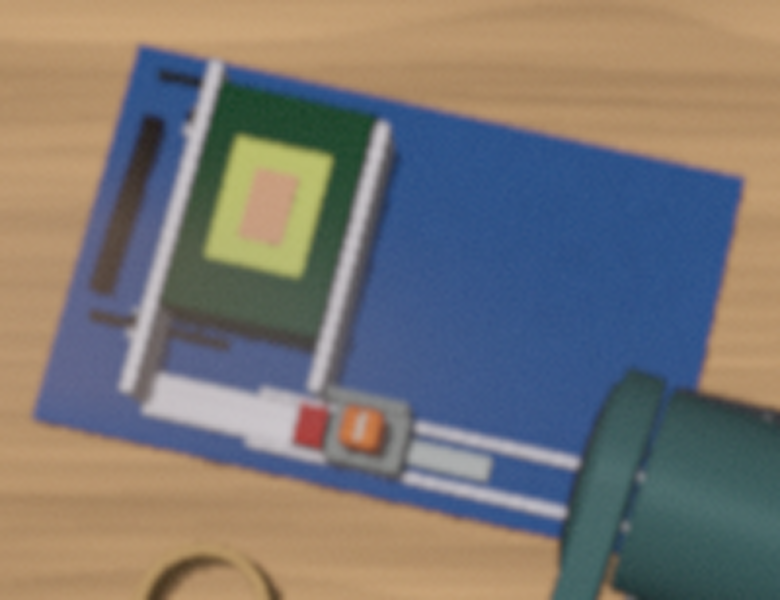

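The height is 72.5 mm against 73.2 mm at the start. While gripped, the knob also came down to within 0.6 mm of its starting height with the spring still pulling, so the pin is in the pocket. Handing in.

```bash
python3 -c "
from bench import robot
print(robot.close_job())"
```

```text
the job is handed in; nothing more can be done
None
```

The job is handed in, though no verdict came back: the guide is up gently against its end stop (about 10 N at most at the wrist), the knob is down and should be locked, the gift box is square between guide and fence, and the arm touched nothing else on the bench.

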